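# Gauge a pin in the storeroom hole gauge

## Task

The steel pin standing alone in the single wooden stand has lost its size: feel with it at the holes of the steel gauge for the smallest hole it passes cleanly, and push it all the way through that one until its collar rests on the plate, then let go. The gauge plate floats on springs: never press it down more than about 4 mm (some 27 N). Also do not push down the brass tell-tales that lie just under the other holes, and leave the other two pins standing in their rack.

Things in the scene. Friction and masses are not known exactly. Their poses are not given: they have to be found in the camera images.
- gauge: hole gauge fixed to the bench: base 84 x 204 x 8 mm and two end cheeks, with a spring-borne steel plate 64 x 170 x 12 mm (x, y, z) between them, its top 100 mm above the table. Origin on the table under its centre, z up; the three holes lie along its y axis at -48 mm (small), 0 (middle) and +48 mm (large)
- gauge_plate (a joint): how far the spring-borne gauge plate (with its holes and tell-tales) is pressed straight down (m): 0 = up, at rest. It holds still up to 3 N, then gives 1 mm for each further 6 N, so 0.004 means 27 N; it must not go further
- hole_small (a point): centre of the small hole of the gauge, at its mouth on the plate's top face, 100 mm above the table (plate up); 13 mm bore with a 1 mm countersink, right through the 12 mm plate; it takes the 12 mm shank with 1 mm to spare, and not the next size
- hole_middle (a point): centre of the middle hole of the gauge, at its mouth on the plate's top face, 100 mm above the table (plate up); 16 mm bore with a 1 mm countersink, right through the 12 mm plate; it takes the 15 mm shank with 1 mm to spare, and not the next size
- hole_large (a point): centre of the large hole of the gauge, at its mouth on the plate's top face, 100 mm above the table (plate up); 19 mm bore with a 1 mm countersink, right through the 12 mm plate; it takes the 18 mm shank with 1 mm to spare, and not the next size
- tell_small_r (a joint): how far one brass tell-tale of the small hole, on the gauge's -y side, is pushed down (m); 0 = up, its flat top 14 mm below the mouth. It slides straight down with a steady drag of 2.5 N and stays where left (stop 0.038). The hole's two stand 9.6 mm apart, so only a shank of the right size takes both down, to about 0.03; a slacker one slips between or takes one
- tell_small_l (a joint): how far one brass tell-tale of the small hole, on the gauge's +y side, is pushed down (m); 0 = up, its flat top 14 mm below the mouth. It slides straight down with a steady drag of 2.5 N and stays where left (stop 0.038). The hole's two stand 9.6 mm apart, so only a shank of the right size takes both down, to about 0.03; a slacker one slips between or takes one
- tell_middle_r (a joint): how far one brass tell-tale of the middle hole, on the gauge's -y side, is pushed down (m); 0 = up, its flat top 14 mm below the mouth. It slides straight down with a steady drag of 2.5 N and stays where left (stop 0.038). The hole's two stand 12.6 mm apart, so only a shank of the right size takes both down, to about 0.03; a slacker one slips between or takes one
- tell_middle_l (a joint): how far one brass tell-tale of the middle hole, on the gauge's +y side, is pushed down (m); 0 = up, its flat top 14 mm below the mouth. It slides straight down with a steady drag of 2.5 N and stays where left (stop 0.038). The hole's two stand 12.6 mm apart, so only a shank of the right size takes both down, to about 0.03; a slacker one slips between or takes one
- tell_large_r (a joint): how far one brass tell-tale of the large hole, on the gauge's -y side, is pushed down (m); 0 = up, its flat top 14 mm below the mouth. It slides straight down with a steady drag of 2.5 N and stays where left (stop 0.038). The hole's two stand 15.6 mm apart, so only a shank of the right size takes both down, to about 0.03; a slacker one slips between or takes one
- tell_large_l (a joint): how far one brass tell-tale of the large hole, on the gauge's +y side, is pushed down (m); 0 = up, its flat top 14 mm below the mouth. It slides straight down with a steady drag of 2.5 N and stays where left (stop 0.038). The hole's two stand 15.6 mm apart, so only a shank of the right size takes both down, to about 0.03; a slacker one slips between or takes one
- pin_a_mid (a point): middle of the handle of one of three steel pins, 75 mm above its lower end; z up along it. All alike: black plastic handle 22 mm round, 50 mm long; collar 32 mm round, 5 mm thick; below it a 45 mm shank, end chamfered 1 mm. Shanks are 12, 15 and 18 mm round, one each; which pin has which is not recorded. 0.05 to 0.1 kg. One hangs upright by its collar in the stand, two in the rack, in any order
- pin_b_mid (a point): middle of the handle of one of three steel pins, 75 mm above its lower end; z up along it. All alike: black plastic handle 22 mm round, 50 mm long; collar 32 mm round, 5 mm thick; below it a 45 mm shank, end chamfered 1 mm. Shanks are 12, 15 and 18 mm round, one each; which pin has which is not recorded. 0.05 to 0.1 kg. One hangs upright by its collar in the stand, two in the rack, in any order
- pin_c_mid (a point): middle of the handle of one of three steel pins, 75 mm above its lower end; z up along it. All alike: black plastic handle 22 mm round, 50 mm long; collar 32 mm round, 5 mm thick; below it a 45 mm shank, end chamfered 1 mm. Shanks are 12, 15 and 18 mm round, one each; which pin has which is not recorded. 0.05 to 0.1 kg. One hangs upright by its collar in the stand, two in the rack, in any order
- stand_mouth (a point): centre of the mouth of the single stand, a fixed wooden block 60 x 60 x 50 mm with one 20.5 mm hole right through, on its top face 50 mm above the table; the pin to be gauged hangs here, its shank loose in the hole and its handle's middle 30 mm above this point
- rack: fixed wooden rack 160 x 56 x 50 mm (x, y, z) with two 20.5 mm holes 96 mm apart along its x axis, holding the other two pins; origin on the table under its centre
Mind the look-alikes: they are no part of the job. Of the things shaped like the part that bears stand_mouth, the wooden one is meant. What is shaped like the part that bears pin_a_mid but red is not meant.

How it is judged:
At the end, for the whole second after the job is handed in: The stand's pin is upright (0.08 rad) in the smallest hole it passes, within 5 mm of its centre, collar within 4 mm of the plate; both its tell-tales down over 23 mm, the others under 5 mm; the other pins within 15 mm of their starts, the stand empty; all at rest (((((horizontal distance between pin_a_mid and hole_small below 0.005 m and z of pin_a_mid in the frame of hole_small below 0.034 m and angle between pin_a_mid's own z axis and vertical below 0.08 rad) or (horizontal distance between pin_b_mid and hole_small below 0.005 m and z of pin_b_mid in the frame of hole_small below 0.034 m and angle between pin_b_mid's own z axis and vertical below 0.08 rad) or (horizontal distance between pin_c_mid and hole_small below 0.005 m and z of pin_c_mid in the frame of hole_small below 0.034 m and angle between pin_c_mid's own z axis and vertical below 0.08 rad)) and value of joint each of tell_small_r, tell_small_l above 0.023 m and value of joint each of tell_middle_r, tell_middle_l, tell_large_r, tell_large_l below 0.005 m) or (((horizontal distance between pin_a_mid and hole_middle below 0.005 m and z of pin_a_mid in the frame of hole_middle below 0.034 m and angle between pin_a_mid's own z axis and vertical below 0.08 rad) or (horizontal distance between pin_b_mid and hole_middle below 0.005 m and z of pin_b_mid in the frame of hole_middle below 0.034 m and angle between pin_b_mid's own z axis and vertical below 0.08 rad) or (horizontal distance between pin_c_mid and hole_middle below 0.005 m and z of pin_c_mid in the frame of hole_middle below 0.034 m and angle between pin_c_mid's own z axis and vertical below 0.08 rad)) and value of joint each of tell_small_r, tell_small_l, tell_large_r, tell_large_l below 0.005 m and value of joint each of tell_middle_r, tell_middle_l above 0.023 m) or (((horizontal distance between pin_a_mid and hole_large below 0.005 m and z of pin_a_mid in the frame of hole_large below 0.034 m and angle between pin_a_mid's own z axis and vertical below 0.08 rad) or (horizontal distance between pin_b_mid and hole_large below 0.005 m and z of pin_b_mid in the frame of hole_large below 0.034 m and angle between pin_b_mid's own z axis and vertical below 0.08 rad) or (horizontal distance between pin_c_mid and hole_large below 0.005 m and z of pin_c_mid in the frame of hole_large below 0.034 m and angle between pin_c_mid's own z axis and vertical below 0.08 rad)) and value of joint each of tell_small_r, tell_small_l, tell_middle_r, tell_middle_l below 0.005 m and value of joint each of tell_large_r, tell_large_l above 0.023 m)) and (distance of each of pin_b_mid, pin_c_mid from where it was at the start of the episode below 0.015 m or distance of each of pin_a_mid, pin_c_mid from where it was at the start of the episode below 0.015 m or distance of each of pin_a_mid, pin_b_mid from where it was at the start of the episode below 0.015 m) and horizontal distance between each of pin_a_mid, pin_b_mid, pin_c_mid and stand_mouth above 0.04 m and linear speed of each of pin_a, pin_b, pin_c below 0.02 m/s); the robot touches nothing.
It fails at once if the gauge plate is pressed down by more than 4.5 mm (30 N) (value of joint gauge_plate above 0.0045 m).
It also fails if it takes over 45 s, if anything falls off the work surface, if the arm or the gripper's body presses on something with over 40 N, if the wrist force passes 120 N, or if a joint passes its speed limit or range.

## Robot

A 7-joint arm with a two-finger parallel gripper is mounted at the origin on the work surface. World frame = base frame: x ahead of the robot, y to its left, z up, the work surface at z = 0. Lengths are in m, angles in rad, forces in N, time in s.
With the tool pointing down it reaches from about 0.425 to 1.025 m from the base axis. Payload 9.4 kg.
Tool frame: the origin (TCP) lies at the very end of the fingers, on their centre line; the grasp point (between the pads) lies 19 mm behind it; z points along the fingers, y is the direction in which the jaws open and shut (so a half turn about z gives the same grasp; the last joint's range is limited). The gripper opens to 93 mm and grips with 3 to 60 N. Pads are 15 mm wide; open, the fingers measure 128 mm over their backs; the gripper's body (75 mm by 188 mm) begins 65 mm behind the grasp point.
Start: joints at [-1.355, 0.599, -0.003, 1.599, 0.002, 0.943, -0.08], TCP at [0.209, 0.694, 0.219] pointing down, gripper open.
Joint ranges: [-2.57, 2.57], [-0.35, 1.97], [-1.29, 1.29], [0.11, 2.56], [-1.05, 4.19], [0.11, 1.86], [-2.63, 2.63]. Speed limits (rad/s): [2.22, 2.22, 3.01, 3.01, 3.14, 3.14, 3.14].

## Interface

Orientations are given as a rotation vector (axis times angle).
In Python, from plant import state, optics, robot gives the robot as it stands. The module is installed in compiled form; this text tells all that it offers.
- The arm moves only by the shell command python3 -m crank 'ROWS' [FORCE]. ROWS is text: rows parted by semicolons, each of 7 numbers parted by spaces: the finger opening in mm, from 0 to 93, then the shift along the world's x, y, z in mm, then the turn, a rotation vector about the world's x, y, z in rad. In form: jaw dx dy dz wx wy wz; .... A call has 1 to 8 rows; each row is the pose to reach, as a shift and turn from the pose commanded when the call began; what a row does not reach only later rows make up. A row lasts 1/12 s, in which the tool goes at most 41.7 mm and 7.16 degrees, less where a joint would pass 70% of its speed; a pose out of reach is approached as far as the arm can. A call with a gripper value outside its range is refused whole. The fingers move at their own pace and stop on an object; FORCE is the grip in N (left out, the last holds). Time passes only in rows, so rows that repeat a pose let the fingers close. It gives the time, the measured TCP pose, the force and the opening at its end, in the units of the state.
- state(): the state, without advancing time (a new reading comes with each control period).
- optics.capture(name): name is "side" or "top"; returns a dict with "image" (384x512x3 uint8, blue, green, red), "range_z" (384x512 float32, m along the optical axis (not along the pixel's ray), 0 where there is no reading), "fx", "fy", "cx", "cy" (pixels), "rvec" (rotation vector, rad) and "tvec" (3), from world to camera coordinates, as OpenCV has them. Camera axes: x right, y down, z forward; pixel columns grow to the right and rows downward; lengths in m; the calibration is good to about 2 mm. A picture is of the moment at which its call begins.
- robot.job_done(): hands the job in, once; it reports no verdict.
The state is a dict: "t": time; "q": joint angles; "joint_velocities": joint speeds; "joint_efforts": joint torques, N m; "eef_pos": TCP position; "ee_rot": TCP orientation; "contact_force": force on the tool from outside, world axes, zero at the start; "moment": the same for the moment, N m; "opening": opening from 0.0 (shut) to 1.0 (fully open).
Only numpy, scipy, OpenCV 4.12 (cv2) and the standard library are available. Lean on these libraries where they do the work, as an engineer would, in place of code of your own. Each camera call takes 0.05 s, during which the arm holds its last target.

## Working session

There is one attempt and no reset: what is moved stays moved. The work goes in short steps, Python scripts to look and compute and a shell command to move; the robot and the scene stay as the last step left them, time stands still between calls to the robot, and variables do not carry over. Pictures are saved under pics/ and viewed, and the job is handed in when it is done.

```bash
mkdir -p pics
cat > h.py <<'E'
import numpy as np, cv2, pickle
from plant import state, optics, robot
def grab(n,tag):
    c=optics.capture(n); pickle.dump(c,open(f'pics/{tag}.pkl','wb')); cv2.imwrite(f'pics/{tag}.png',c['image']); return c
def world(c):
    z=c['range_z'].astype(float); v,u=np.mgrid[:z.shape[0],:z.shape[1]]
    P=np.stack([(u-c['cx'])/c['fx']*z,(v-c['cy'])/c['fy']*z,z],-1)
    R=cv2.Rodrigues(np.array(c['rvec'],float))[0]
    W=(P-np.array(c['tvec']).ravel())@R
    W[z==0]=np.nan
    return W
def crop(c,u0,u1,v0,v1,s,tag):
    cv2.imwrite(f'pics/{tag}.png',cv2.resize(c['image'][v0:v1,u0:u1],None,fx=s,fy=s,interpolation=cv2.INTER_CUBIC))
E
python3 - <<'E'
from h import *
s=state(); print({k:np.round(v,3) for k,v in s.items()})
for n in('top','side'):
    c=grab(n,n+'0'); R=cv2.Rodrigues(np.array(c['rvec'],float))[0]; print(n,-R.T@np.ravel(c['tvec']),R[2],c['fx'])
E
```

```text
{'t': np.float64(0.0), 'q': array([-1.355,  0.6  , -0.003,  1.6  ,  0.002,  0.943, -0.08 ]), 'joint_velocities': array([ 0.   , -0.   , -0.001, -0.001,  0.001,  0.001,  0.002]), 'joint_efforts': array([-1.0000e-03, -7.6506e+01,  1.4970e+00, -2.5236e+01, -5.2000e-02,
        1.7000e-02,  0.0000e+00]), 'eef_pos': array([0.209, 0.694, 0.218]), 'ee_rot': array([-4.580e-01, -3.108e+00,  2.000e-03]), 'contact_force': array([ 1.864, -1.076,  0.49 ]), 'moment': array([ 0.035, -0.033,  0.043]), 'opening': np.float64(0.998)}
top [0.34332607 0.01458563 1.13192807] [ 0.15817155 -0.00843408 -0.98737563] 453.47801744063787
side [ 0.01527584 -0.62334866  0.86943193] [ 0.44481602  0.56759894 -0.69279878] 487.269584129993
```

View pics/top0.png

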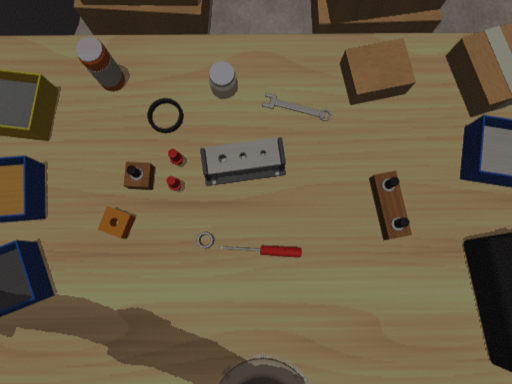

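View pics/side0.png

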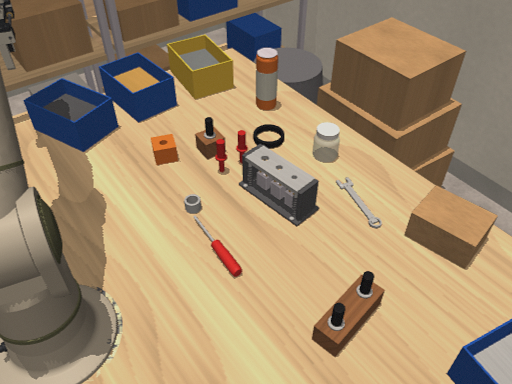

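Top view: the wooden stand with a black-handled pin is at (139,175). The orange block at (116,222) is empty and a decoy, and the red pins at (175,157) and (173,183) are decoys too. The gauge is at (243,160) and the rack with two pins at (391,205). I'll confirm with crops and measure.

Run:
```python
from h import *
c=pickle.load(open('pics/top0.pkl','rb')); s=pickle.load(open('pics/side0.pkl','rb'))
a=cv2.resize(c['image'][125:245,90:300],None,fx=3.7,fy=3.7,interpolation=cv2.INTER_CUBIC);cv2.imwrite('pics/c1.png',a)
crop(s,140,330,105,225,4,'c2')
W=world(c);S=world(s)
for nm,M in(('top',W),('side',S)):
    m=(abs(M[...,2]-0.1)<.004)&(M[...,0]>.3)&(M[...,0]<.8)&(abs(M[...,1])<.2)
    p=M[m]; print(nm,'plate',m.sum(),np.median(p,0)); 
    r=cv2.minAreaRect((p[:,:2]*1000).astype(np.float32)); print(r)
    # tops of pins z~.105 (stand: 50+55)
    for (y0,y1) in((.2,.35),(-.5,-.2)):
        m=(M[...,2]>.097)&(M[...,2]<.112)&(M[...,1]>y0)&(M[...,1]<y1)&(M[...,0]>.3)&(M[...,0]<.7)
        n,l,st,ce=cv2.connectedComponentsWithStats(m.astype(np.uint8))
        for i in range(1,n):
            if st[i,4]>5: print(nm,'pin',st[i],ce[i],np.round(M[l==i].mean(0),4))
    m=(abs(M[...,2]-0.05)<.004)&(M[...,0]>.3)&(M[...,0]<.8)
    n,l,st,ce=cv2.connectedComponentsWithStats(m.astype(np.uint8))
    for i in range(1,n):
        if st[i,4]>60: print(nm,'50mm',ce[i],st[i,4],np.round(M[l==i].mean(0),4),cv2.minAreaRect((M[l==i][:,:2]*1000).astype(np.float32)))
```

```text
top plate 2073 [0.591023   0.04094869 0.0999639 ]
((672.6490478515625, 88.8314437866211), (246.81097412109375, 263.96917724609375), 9.408343315124512)
top pin [168 148   6  10  45] [170.86666667 152.6       ] [0.5984 0.2068 0.1007]
top pin [126 165  11  10  77] [131.15584416 169.25974026] [0.5589 0.2968 0.1043]
top pin [166 176   8   9  58] [169.96551724 179.82758621] [0.534  0.2078 0.1   ]
top pin [389 177  10   9  73] [393.87671233 180.95890411] [ 0.5255 -0.3091  0.1038]
top pin [399 217  10  10  79] [403.72151899 221.55696203] [ 0.4314 -0.326   0.1038]
top 50mm [472.46031746  94.6031746 ] 63 [ 0.7531 -0.5365  0.0501] ((754.9783935546875, -535.7632446289062), (93.3493881225586, 6.411970138549805), 17.903030395507812)
top 50mm [499.64573991 152.88340807] 446 [ 0.602  -0.5893  0.0524] ((613.3717041015625, -582.6970825195312), (72.3947525024414, 121.27491760253906), 83.605712890625)
top 50mm [490.39473684 134.71052632] 114 [ 0.648  -0.5707  0.0526] ((646.9962768554688, -570.588623046875), (36.07535171508789, 44.991146087646484), 78.67958068847656)
top 50mm [137.80327869 174.25526932] 
[... 1814 characters left out ...]
65625), 86.58647918701172)
side 50mm [163.51       143.04666667] 300 [0.4452 0.3435 0.0512] ((446.948974609375, 348.3020324707031), (70.56958770751953, 60.10762405395508), 69.29727172851562)
side 50mm [440.26630435 239.05978261] 184 [ 0.7639 -0.3169  0.05  ] ((763.6050415039062, -314.7512512207031), (8.608859062194824, 148.43243408203125), 12.16135025024414)
side 50mm [348.96636925 311.40013727] 1457 [ 0.4731 -0.3259  0.0515] ((480.7289733886719, -321.03790283203125), (163.22344970703125, 57.60964584350586), 10.244942665100098)
side 50mm [463.27536232 372.01449275] 69 [ 0.5456 -0.5338  0.0501] ((545.8121948242188, -533.9603881835938), (45.42368698120117, 3.578209638595581), 81.7630615234375)
```

View pics/c1.png

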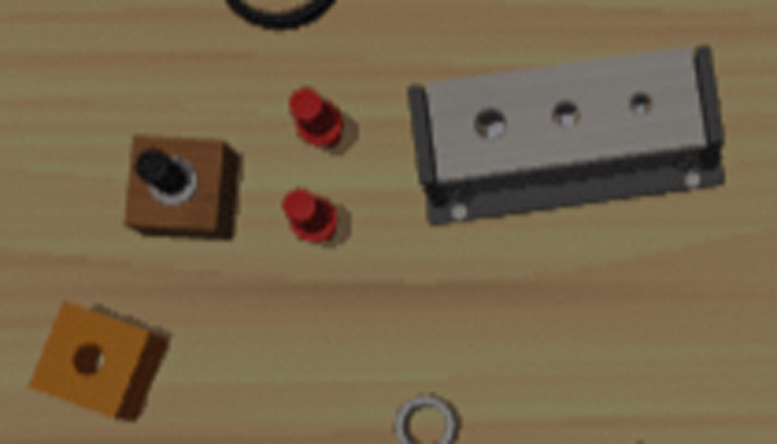

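View pics/c2.png

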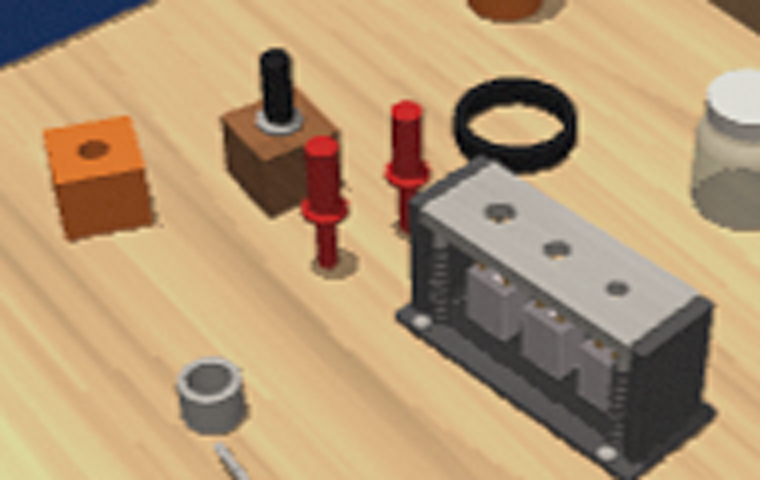

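```bash
python3 -m crank '60 200 -230 0 0 0 0.457;60 200 -230 0 0 0 0.457;60 200 -230 0 0 0 0.457;60 200 -230 0 0 0 0.457;60 200 -230 0 0 0 0.457;60 200 -230 0 0 0 0.457;60 200 -230 0 0 0 0.457;60 200 -230 0 0 0 0.457' 20; python3 -m crank '60 151 -168 -60 0 0 0;60 151 -168 -60 0 0 0;60 151 -168 -60 0 0 0;60 151 -168 -60 0 0 0;60 151 -168 -60 0 0 0;60 151 -168 -60 0 0 0;60 151 -168 -60 0 0 0;60 151 -168 -60 0 0 0'
python3 - <<'E'
from h import *
s=state(); print({k:np.round(v,4) for k,v in s.items() if k in('t','q','eef_pos','ee_rot','contact_force','opening')})
c=grab('top','t1'); d=grab('side','s1')
a=np.hstack([cv2.resize(i['image'][v0:v0+120,u0:u0+100],None,fx=4,fy=4,interpolation=cv2.INTER_CUBIC) for i,u0,v0 in((c,90,110),(d,160,60))]); cv2.imwrite('pics/v1.png',a)
E
```

```text
t: 0.77
eef_pos: [0.4142, 0.4578, 0.2184]
ee_rot: [-0.246, 3.13, -0.006]
contact_force: [0.4, -0.4, -0.3]
opening: 0.647
t: 1.43
eef_pos: [0.5609, 0.2945, 0.1577]
ee_rot: [0.252, -3.13, 0.001]
contact_force: [0.1, 0.4, 0.5]
opening: 0.645
{'t': np.float64(1.4333), 'q': array([-0.4912,  0.5611, -0.1225,  1.8665,  0.0989,  0.7213,  1.0623]), 'eef_pos': array([0.5609, 0.2945, 0.1577]), 'ee_rot': array([ 2.5240e-01, -3.1302e+00,  1.4000e-03]), 'contact_force': array([0.1445, 0.4361, 0.549 ]), 'opening': np.float64(0.6446)}
```

View pics/v1.png

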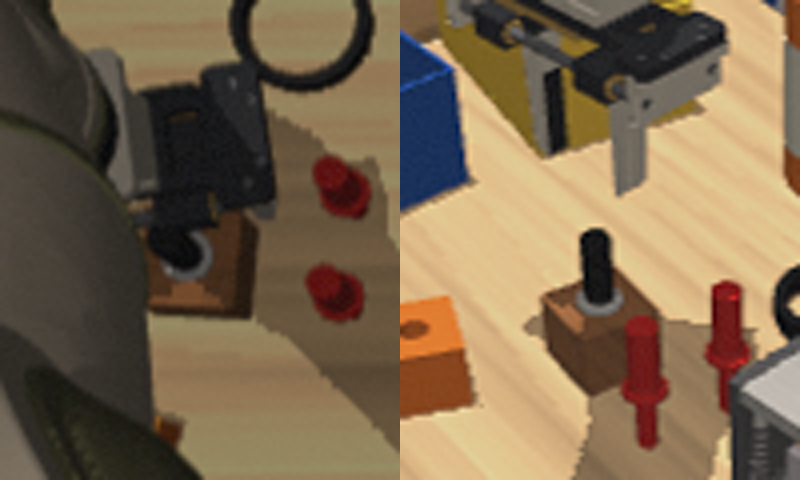

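```bash
python3 -m crank '60 0 1 -40 0 0 0;60 0 1 -75 0 0 0;60 0 1 -94 0 0 0;60 0 1 -94 0 0 0'
python3 - <<'E'
from h import *
c=grab('top','t2'); d=grab('side','s2')
a=np.hstack([cv2.resize(i['image'][v0:v0+120,u0:u0+100],None,fx=4,fy=4,interpolation=cv2.INTER_CUBIC) for i,u0,v0 in((c,90,110),(d,160,60))]); cv2.imwrite('pics/v2.png',a)
E
```

```text
t: 1.87
eef_pos: [0.557, 0.2981, 0.061]
ee_rot: [0.262, -3.125, 0.003]
contact_force: [-0.9, 0.3, -0.3]
opening: 0.644
```

View pics/v2.png

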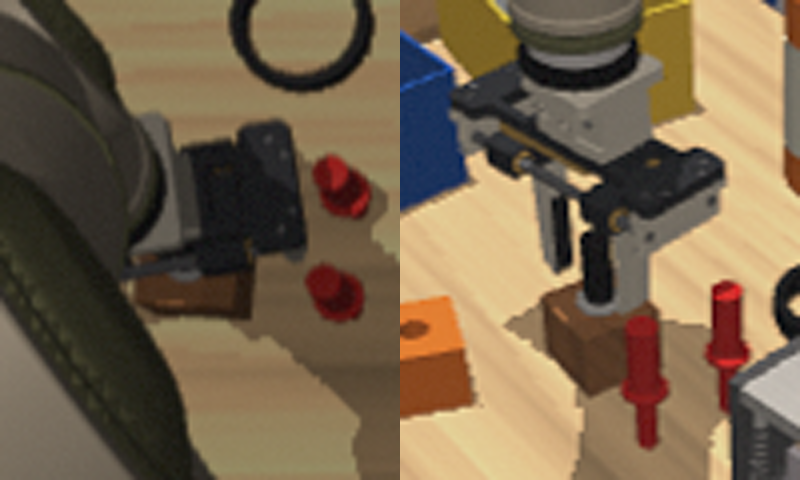

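```bash
python3 -m crank '60 0 0 0 0 0 0;60 0 0 0 0 0 0'
```

```text
t: 2.13
eef_pos: [0.561, 0.2982, 0.0666]
ee_rot: [-0.258, 3.128, 0.002]
contact_force: [-0.3, 0.9, -0.3]
opening: 0.646
```

```bash
python3 -m crank '10 0 0 0 0 0 0;10 0 0 0 0 0 0;10 0 0 0 0 0 0;10 0 0 0 0 0 0;10 0 0 0 0 0 0;10 0 0 0 0 0 0' 50; python3 -m crank '10 0 0 30 0 0 0;10 0 0 70 0 0 0;10 0 0 110 0 0 0;10 0 0 110 0 0 0;10 0 0 110 0 0 0;10 0 0 110 0 0 0'
python3 - <<'E'
from h import *
c=grab('top','t3'); d=grab('side','s3')
a=np.hstack([cv2.resize(i['image'][v0:v0+120,u0:u0+100],None,fx=4,fy=4,interpolation=cv2.INTER_CUBIC) for i,u0,v0 in((c,90,110),(d,160,40))]); cv2.imwrite('pics/v3.png',a)
E
```

```text
t: 2.63
eef_pos: [0.5603, 0.2971, 0.0647]
ee_rot: [-0.257, 3.131, -0.0]
contact_force: [0.0, 0.4, 0.2]
opening: 0.265
t: 3.13
eef_pos: [0.5599, 0.2968, 0.1743]
ee_rot: [0.258, -3.131, 0.0]
contact_force: [0.2, -1.0, -1.4]
opening: 0.226
```

View pics/v3.png

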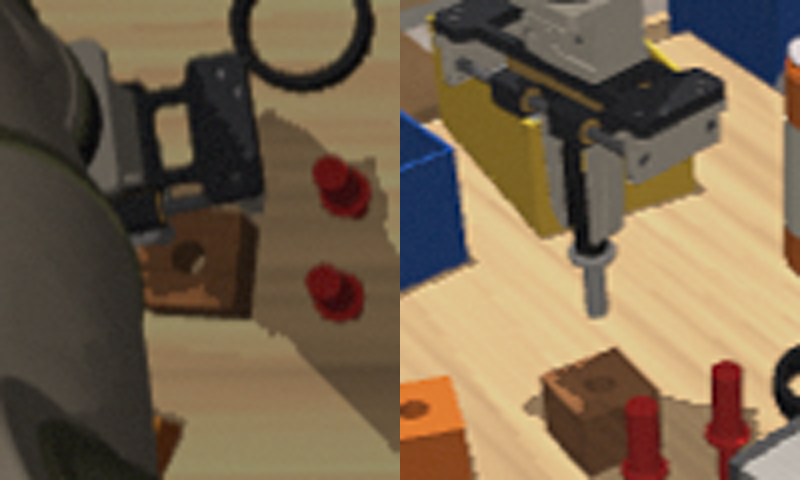

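Run:
```python
from h import *
d=pickle.load(open('pics/s3.pkl','rb')); W=world(d); z=d['range_z']
M=(np.abs(W[...,0]-.56)<.04)&(np.abs(W[...,1]-.297)<.04)&(W[...,2]>.09)&(W[...,2]<.25)
vs,us=np.where(M); print(us.min(),us.max(),vs.min(),vs.max())
for v in range(98,124):
    r=us[vs==v]; 
    if len(r): print(v,r.min(),r.max(),len(r),np.round(W[v,r].mean(0),3),np.round(np.median(z[v,r]),3),'mm',round(len(r)*np.median(z[v,r])/d['fx']*1000,1), d['image'][v,r.min()-2:r.max()+3].mean(-1).astype(int))
```

```text
195 216 69 119
98 204 214 11 [0.558 0.28  0.182] 1.229 mm 27.7 [173  89  11  20  17  70 105 103 110 110 103 119 163 191 188]
99 204 212 9 [0.556 0.281 0.18 ] 1.233 mm 22.8 [180 120  15  22  19  72 104 103  95  92 143 190 187]
100 204 213 10 [0.561 0.287 0.171] 1.243 mm 25.5 [169 100  15  20  20  56  94  90  44  40 107 166 186 185]
101 203 213 11 [0.561 0.289 0.167] 1.244 mm 28.1 [184 152  92  11  21  23  30  45  44  11  43  90 127 163 186]
102 202 214 13 [0.561 0.291 0.163] 1.247 mm 33.3 [191 174 121  96  31  23  22  16  20  13  16  67 105 124 159 185 184]
103 202 214 13 [0.56  0.289 0.162] 1.252 mm 33.4 [190 172 118 101  64  43  37  30  26  38  60 100 114 121 159 184 182]
104 202 213 12 [0.558 0.288 0.16 ] 1.25 mm 30.8 [181 173 125 110 118 113  91  78  76  99 122 118 103 127 178 185]
105 203 213 11 [0.556 0.284 0.16 ] 1.246 mm 28.1 [179 157  93 105 115 118 119 123 120 112 100 115 164 186 186]
106 204 211 8 [0.554 0.283 0.158] 1.247 mm 20.5 [169 143 118 107  95 100  98  98 102 122 163 188]
107 206 211 6 [0.561 0.289 0.149] 1.259 mm 15.5 [186 159  83  93  93  93  96 152 194 186]
108 2
[... 345 characters left out ...]
 192 190]
112 206 211 6 [0.56  0.291 0.133] 1.272 mm 15.7 [193 176 119  91  98  97  87 138 188 190]
113 206 211 6 [0.56  0.291 0.129] 1.273 mm 15.7 [194 177 117  89  97  99  90 116 168 185]
114 207 211 5 [0.561 0.289 0.127] 1.275 mm 13.1 [176 115  89  97  98  88 115 164 181]
115 207 211 5 [0.559 0.287 0.126] 1.272 mm 13.1 [177 116  88  96  97  89  99 149 179]
116 207 211 5 [0.56  0.29  0.121] 1.279 mm 13.1 [185 140  88  95  96  88 102 153 180]
117 207 212 6 [0.561 0.289 0.117] 1.281 mm 15.8 [184 143  87  96  96  88 106 160 183 176]
118 207 211 5 [0.56  0.289 0.115] 1.281 mm 13.1 [190 168 100  94  99  97 130 180 187]
119 208 210 3 [0.56  0.29  0.111] 1.286 mm 7.9 [175 141 127 143 155 174 191]
```

```bash
cat >> h.py <<'E'
def ray(c,u,v,z):
    R=cv2.Rodrigues(np.array(c['rvec'],float))[0]; o=-R.T@np.ravel(c['tvec']); d=R.T@np.array([(u-c['cx'])/c['fx'],(v-c['cy'])/c['fy'],1]); return o+d*(z-o[2])/d[2]
def proj(c,P): return cv2.projectPoints(np.array(P,float).reshape(-1,3),np.array(c['rvec'],float),np.array(c['tvec'],float),np.array([[c['fx'],0,c['cx']],[0,c['fy'],c['cy']],[0,0,1.]]),None)[0][:,0]
def toplan(c,x0,x1,y0,y1,z,res=0.0005):
    # rectified image of plane z: rows = x descending (up=+x), cols = y descending
    xs=np.arange(x1,x0,-res); ys=np.arange(y1,y0,-res); X,Y=np.meshgrid(xs,ys,indexing='ij')
    p=proj(c,np.stack([X,Y,np.full_like(X,z)],-1).reshape(-1,3)).astype(np.float32).reshape(X.shape+(2,))
    return cv2.remap(c['image'],p[...,0],p[...,1],cv2.INTER_CUBIC)
E
python3 - <<'E'
from h import *
o=[]
for n in('top0','side0'):
    c=pickle.load(open(f'pics/{n}.pkl','rb')); im=toplan(c,.53,.66,-.08,.13,.1); 
    o.append(cv2.resize(im,None,fx=1.5,fy=1.5)); print(im.shape)
cv2.imwrite('pics/plan.png',np.vstack(o))
# tilt check
d=pickle.load(open('pics/s3.pkl','rb'))
print(proj(d,[[.56,.297,z] for z in (.2,.18,.15,.11)]))
g=d['image'].mean(-1)
for v in range(107,118):
    w=np.clip((187-g[v,203:216])/(187-95),0,1); w[(w<.12)]=0; print(v,round((w*np.arange(203,216)).sum()/w.sum(),2),round(w.sum(),2),end=' | ')
E
```

```text
(260, 421, 3)
(260, 421, 3)
[[205.32095024  88.72119974]
 [205.84522837  95.50005539]
 [206.61007865 105.3894811 ]
 [207.5915654  118.07999143]]
107 208.04 5.67 | 108 208.03 5.69 | 109 208.06 5.82 | 110 208.1 5.67 | 111 208.15 5.59 | 112 208.41 5.2 | 113 208.63 5.66 | 114 208.65 5.75 | 115 208.81 6.09 | 116 208.9 5.78 | 117 208.86 5.61 |
```

View pics/plan.png

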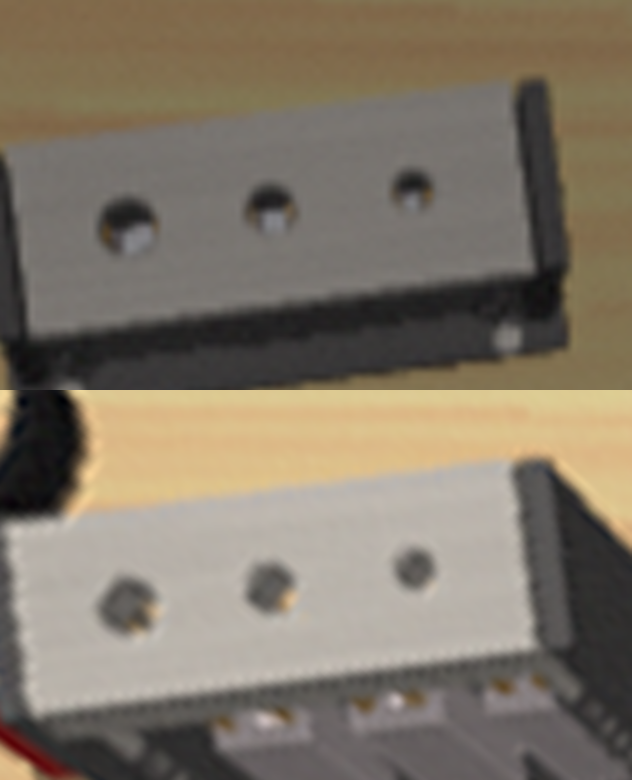

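```bash
python3 -m crank '10 0 -20 15 0 0 0;10 10 -60 15 0 0 0;10 20 -120 15 0 0 0;10 30 -180 15 0 0 0;10 30 -225 15 0 0 0;10 30 -257 15 0 0 0;10 30 -257 15 0 0 0;10 30 -257 0 0 0 0'; python3 -m crank '10 0 0 0 0 0 0;10 0 0 0 0 0 0;10 0 0 0 0 0 0'
python3 - <<'E'
from h import *
c=grab('top','t4'); d=grab('side','s4')
a=np.hstack([cv2.resize(i['image'][v0:v0+110,u0:u0+100],None,fx=4,fy=4,interpolation=cv2.INTER_CUBIC) for i,u0,v0 in((c,190,110),(d,230,110))]); cv2.imwrite('pics/v4.png',a)
E
```

```text
t: 3.9
eef_pos: [0.5909, 0.0312, 0.1749]
ee_rot: [-0.243, 3.132, -0.006]
contact_force: [0.9, -0.3, -0.8]
opening: 0.226
t: 4.15
eef_pos: [0.5899, 0.0417, 0.174]
ee_rot: [0.261, -3.129, -0.001]
contact_force: [0.3, 0.1, -1.3]
opening: 0.227
```

View pics/v4.png

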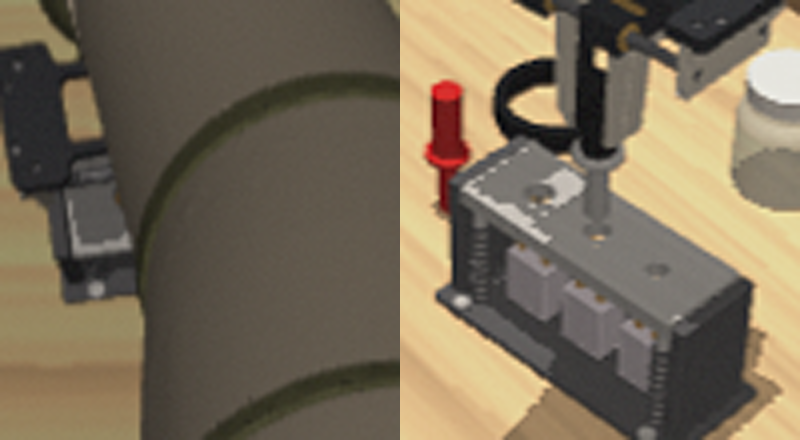

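Run:
```python
from h import *
d=pickle.load(open('pics/s4.pkl','rb'))
crop(d,262,312,140,185,15,'v4b')
s=state(); print(s['eef_pos'],s['t'])
p=s['eef_pos']
for z in(.115,.164-.005,.1): print(z,proj(d,[[p[0],p[1],z]]))
# tool axis
print(cv2.Rodrigues(s['ee_rot'])[0][:,2],cv2.Rodrigues(s['ee_rot'])[0][:,1])
```

```text
[0.59028689 0.0418469  0.17465917] 4.25
0.115 [[277.27681481 162.45304048]]
0.159 [[277.9525215  147.98879529]]
0.1 [[277.05453277 167.21123226]]
[-1.08110002e-04  5.62800040e-04 -9.99999836e-01] [-1.65861750e-01  9.86148849e-01  5.72936020e-04]
```

View pics/v4b.png

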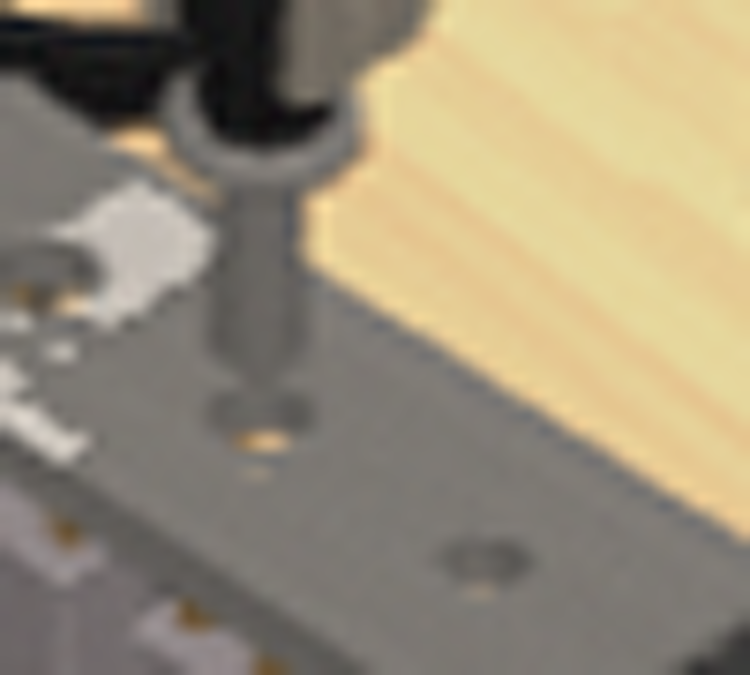

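```bash
python3 -m crank '10 1.3 -1.3 -6 0 0 0;10 1.3 -1.3 -11 0 0 0;10 1.3 -1.3 -11 0 0 0;10 1.3 -1.3 -11 0 0 0;10 1.3 -1.3 -11 0 0 0'; python3 -m crank '10 0 0 -1.5 0 0 0;10 0 0 -3 0 0 0;10 0 0 -3 0 0 0'
python3 - <<'E'
from h import *
s=state(); print(s['eef_pos'],s['contact_force'])
d=grab('side','s5')
crop(d,262,312,140,185,15,'v5')
E
```

```text
t: 4.67
eef_pos: [0.5913, 0.039, 0.1634]
ee_rot: [0.258, -3.13, 0.0]
contact_force: [-0.1, 0.1, -0.4]
opening: 0.228
t: 4.92
eef_pos: [0.5917, 0.039, 0.1613]
ee_rot: [-0.258, 3.13, 0.0]
contact_force: [-2.9, 0.1, 10.7]
opening: 0.227
[0.59167365 0.03900753 0.16130861] [-2.88712233  0.11605859 10.72459242]
```

View pics/v5.png

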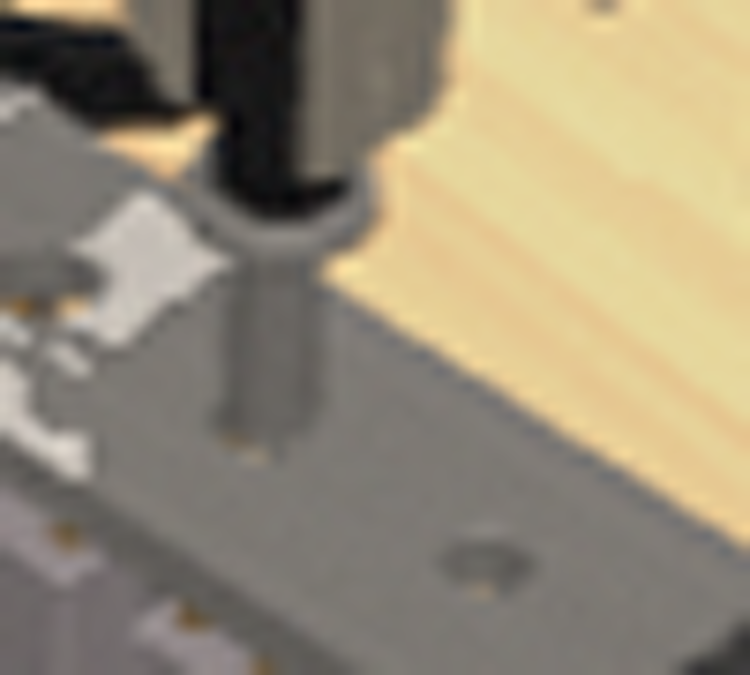

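```bash
python3 -m crank '10 0 0 4 0 0 0;10 -1.4 0.3 4 0 0 0;10 -1.4 0.3 4 0 0 0;10 -1.4 0.3 4 0 0 0;10 -1.4 0.3 2 0 0 0;10 -1.4 0.3 0.5 0 0 0;10 -1.4 0.3 0 0 0 0;10 -1.4 0.3 0 0 0 0'
python3 - <<'E'
from h import *
s=state(); print(s['eef_pos'],s['contact_force'],s['moment'])
d=grab('side','s6')
crop(d,262,312,140,185,15,'v6')
E
```

```text
t: 5.63
eef_pos: [0.59, 0.0392, 0.1602]
ee_rot: [0.258, -3.13, -0.0]
contact_force: [-0.5, 0.6, -0.8]
opening: 0.229
[0.58997308 0.03918767 0.16017974] [-0.4971209   0.56775695 -0.84141767] [ 0.15438324  0.02282319 -0.00742178]
```

View pics/v6.png

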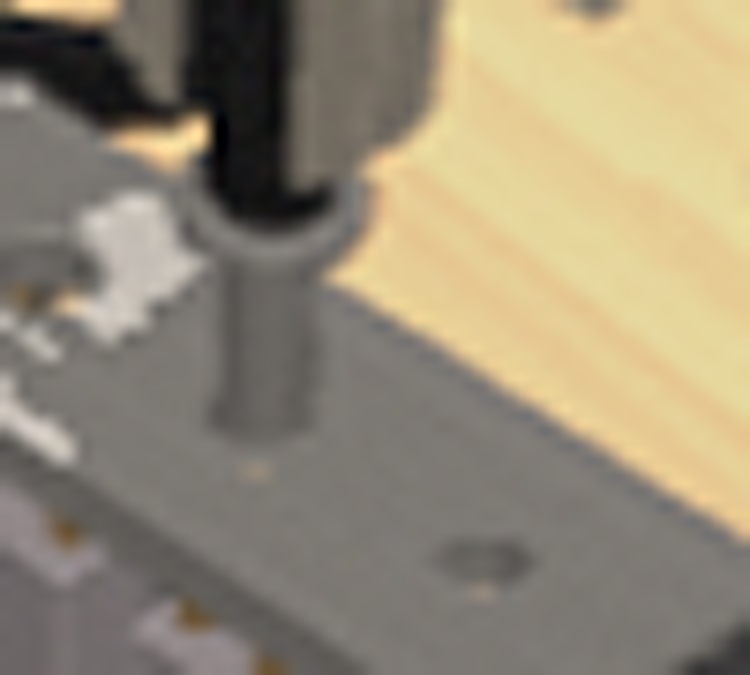

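The pin is now in the mouth of the middle hole with no load. I'll go a few mm deeper, staying above the tell-tales (14 mm), then wiggle sideways to check the clearance.

```bash
python3 -m crank '10 0 0 -2 0 0 0;10 0 0 -4 0 0 0;10 0 0 -4 0 0 0;10 0 0 -4 0 0 0'; for r in 1;do python3 -m crank '10 0 0 -1 0 0 0;10 0 0 -2 0 0 0;10 0 0 -2 0 0 0;10 0 0 -2 0 0 0'; done
```

```text
t: 6.02
eef_pos: [0.5901, 0.0392, 0.1564]
ee_rot: [0.258, -3.131, -0.0]
contact_force: [0.1, 0.8, -1.3]
opening: 0.23
t: 6.35
eef_pos: [0.5901, 0.0392, 0.1546]
ee_rot: [0.258, -3.131, -0.0]
contact_force: [-0.6, 1.7, -1.9]
opening: 0.228
```

```bash
python3 -m crank '10 1.5 0 0 0 0 0;10 1.5 0 0 0 0 0;10 1.5 0 0 0 0 0';python3 -m crank '10 -3 0 0 0 0 0;10 -3 0 0 0 0 0;10 -3 0 0 0 0 0'; python3 -m crank '10 1.5 1.5 0 0 0 0;10 1.5 1.5 0 0 0 0;10 1.5 1.5 0 0 0 0';python3 -m crank '10 0 -3 0 0 0 0;10 0 -3 0 0 0 0;10 0 -3 0 0 0 0'
```

```text
t: 6.6
eef_pos: [0.5909, 0.0393, 0.1544]
ee_rot: [0.258, -3.13, -0.0]
contact_force: [-3.7, 0.8, -0.1]
opening: 0.229
t: 6.85
eef_pos: [0.5893, 0.0392, 0.1548]
ee_rot: [-0.258, 3.129, 0.0]
contact_force: [0.4, 1.6, -1.8]
opening: 0.228
t: 7.1
eef_pos: [0.5902, 0.0403, 0.1546]
ee_rot: [0.257, -3.131, 0.001]
contact_force: [-0.4, -0.3, -0.4]
opening: 0.23
t: 7.35
eef_pos: [0.5902, 0.0388, 0.1546]
ee_rot: [-0.259, 3.131, 0.002]
contact_force: [0.1, 4.4, -0.3]
opening: 0.227
```

```bash
python3 -m crank '10 0 2.5 0 0 0 0;10 0 4 0 0 0 0;10 0 4 0 0 0 0;10 0 4 0 0 0 0';python3 -m crank '10 0 -2 0 0 0 0;10 -2.5 -2 0 0 0 0;10 -2.5 -2 0 0 0 0;10 -2.5 -2 0 0 0 0'
```

```text
t: 7.68
eef_pos: [0.5902, 0.0406, 0.1546]
ee_rot: [0.257, -3.131, 0.002]
contact_force: [1.3, -3.4, 0.2]
opening: 0.227
t: 8.02
eef_pos: [0.5886, 0.0397, 0.1549]
ee_rot: [-0.257, 3.129, 0.0]
contact_force: [3.7, -0.4, -2.3]
opening: 0.228
```

Free play is about 1.8–2.3 mm including arm compliance. A 12 mm shank would have 4 mm here and an 18 mm shank could not enter, so this is the 15 mm pin, matching the roughly 14.8 mm seen in the image. Next I centre it and push it through.

```bash
python3 -m crank '10 2 0 0 0 0 0;10 2 0 0 0 0 0;10 2 0 -3 0 0 0;10 2 0 -6 0 0 0;10 2 0 -9 0 0 0;10 2 0 -12 0 0 0;10 2 0 -12 0 0 0';python3 -m crank '10 0 0 -4 0 0 0;10 0 0 -8 0 0 0;10 0 0 -12 0 0 0;10 0 0 -16 0 0 0;10 0 0 -18 0 0 0;10 0 0 -18 0 0 0;10 0 0 -18 0 0 0'
python3 - <<'E'
from h import *
d=grab('side','s7')
crop(d,262,312,140,185,15,'v7')
E
```

```text
t: 8.6
eef_pos: [0.5895, 0.0397, 0.1422]
ee_rot: [0.258, -3.131, -0.0]
contact_force: [0.6, 0.5, 2.5]
opening: 0.222
t: 9.18
eef_pos: [0.5898, 0.0398, 0.1244]
ee_rot: [-0.258, 3.131, 0.0]
contact_force: [1.0, 1.0, 3.8]
opening: 0.229
```

View pics/v7.png

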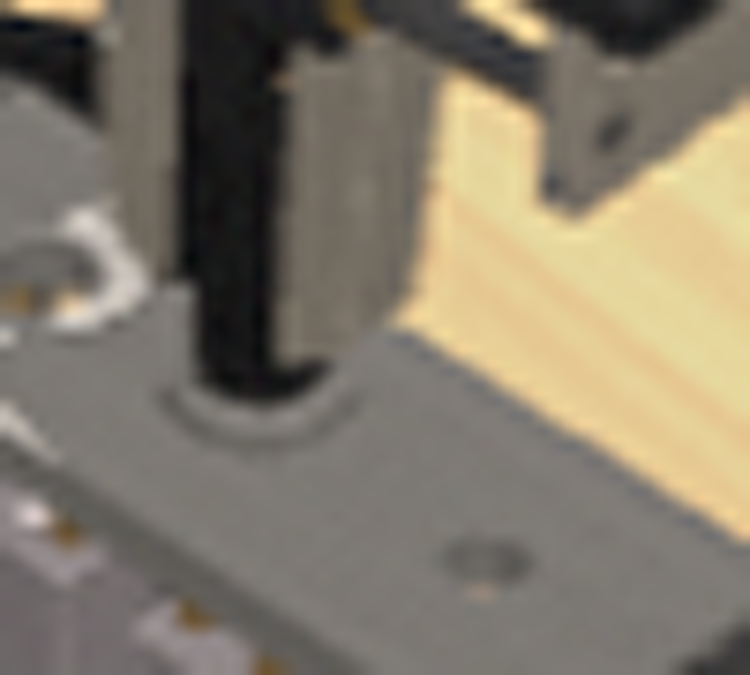

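```bash
python3 -m crank '10 0 0 -2 0 0 0;10 0 0 -4 0 0 0;10 0 0 -5 0 0 0;10 0 0 -5 0 0 0;10 0 0 -5 0 0 0';python3 -m crank '10 0 0 -1 0 0 0;10 0 0 -2 0 0 0;10 0 0 -2 0 0 0;10 0 0 -2 0 0 0'
```

```text
t: 9.65
eef_pos: [0.5899, 0.0397, 0.1197]
ee_rot: [-0.258, 3.131, 0.0]
contact_force: [0.3, 0.3, 5.0]
opening: 0.227
t: 9.98
eef_pos: [0.59, 0.0397, 0.1183]
ee_rot: [-0.258, 3.13, 0.0]
contact_force: [-0.7, 1.0, 11.7]
opening: 0.228
```

```bash
python3 -m crank '10 0 0 0.7 0 0 0;10 0 0 0.7 0 0 0;50 0 0 0.7 0 0 0;50 0 0 0.7 0 0 0;50 0 0 0.7 0 0 0;50 0 0 0.7 0 0 0;50 0 0 0.7 0 0 0;50 0 0 0.7 0 0 0'
python3 -m crank '50 0 0 20 0 0 0;50 0 0 50 0 0 0;50 0 0 85 0 0 0;50 0 0 120 0 0 0;50 0 0 120 0 0 0;50 0 40 120 0 0 0;50 0 80 120 0 0 0;50 0 120 120 0 0 0'
python3 -m crank '50 -20 30 0 0 0 0;50 -40 70 0 0 0 0;50 -60 110 0 0 0 0;50 -80 150 0 0 0 0;50 -100 190 0 0 0 0;50 -120 230 0 0 0 0;50 -120 230 0 0 0 0;50 -120 230 0 0 0 0'
python3 - <<'E'
from h import *
c=grab('top','t8');d=grab('side','s8')
cv2.imwrite('pics/t8b.png',cv2.resize(c['image'][110:210,180:310],None,fx=6,fy=6,interpolation=cv2.INTER_CUBIC))
crop(d,230,330,110,225,5,'v8')
for n,cc in(('top',c),('side',d)):
    M=world(cc); m=(M[...,2]>.145)&(M[...,2]<.16)&(abs(M[...,0]-.59)<.03)&(abs(M[...,1]-.04)<.03)
    print(n,m.sum(),M[m].mean(0),M[m][:,2].max())
for n in('s0','s'): pass
a=pickle.load(open('pics/top0.pkl','rb'))
M0,M1=world(a),world(c)
m=np.s_[165:245,360:420]
print('rack diff',np.abs(a['image'][m].astype(int)-c['image'][m]).max(), state()['t'])
E
```

```text
t: 10.65
eef_pos: [0.5895, 0.0396, 0.1181]
ee_rot: [0.258, -3.131, 0.0]
contact_force: [0.8, 0.3, -0.6]
opening: 0.533
t: 11.32
eef_pos: [0.5897, 0.1602, 0.2386]
ee_rot: [-0.254, 3.13, 0.0]
contact_force: [1.4, 0.2, -0.7]
opening: 0.537
t: 11.98
eef_pos: [0.4664, 0.3945, 0.2381]
ee_rot: [0.269, -3.129, -0.003]
contact_force: [0.0, -0.5, -0.3]
opening: 0.54
top 81 [0.59040596 0.03989513 0.1546238 ] 0.15897396037429515
side 75 [0.59090153 0.03489933 0.15437625] 0.15997831232957277
rack diff 12 12.0833
```

View pics/t8b.png

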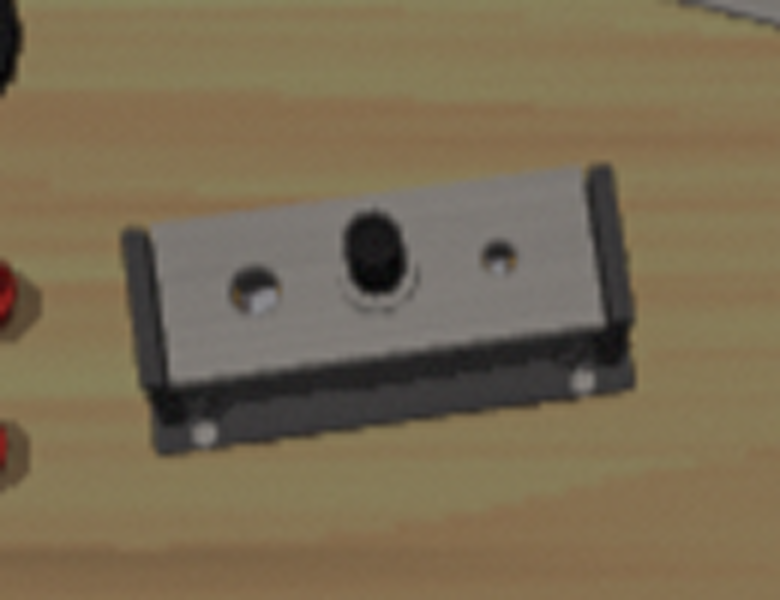

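View pics/v8.png

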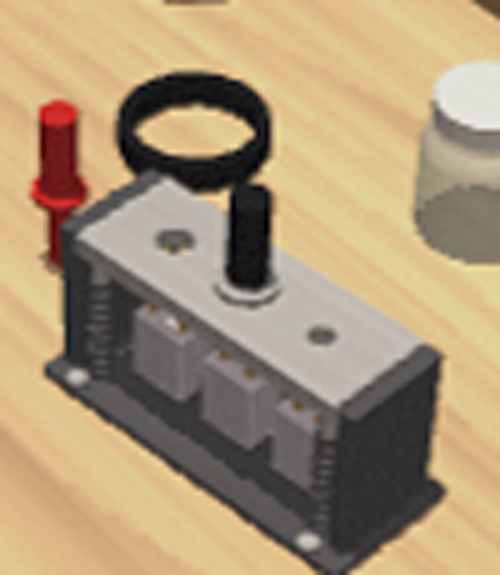

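Run:
```python
from h import *
a=pickle.load(open('pics/side0.pkl','rb'));b=pickle.load(open('pics/s8.pkl','rb'))
f=lambda i:cv2.resize(i['image'][160:210,250:300],None,fx=8,fy=8,interpolation=cv2.INTER_CUBIC)
cv2.imwrite('pics/cmp.png',np.hstack([f(a),f(b)]))
```

```text
(no output)
```

View pics/cmp.png

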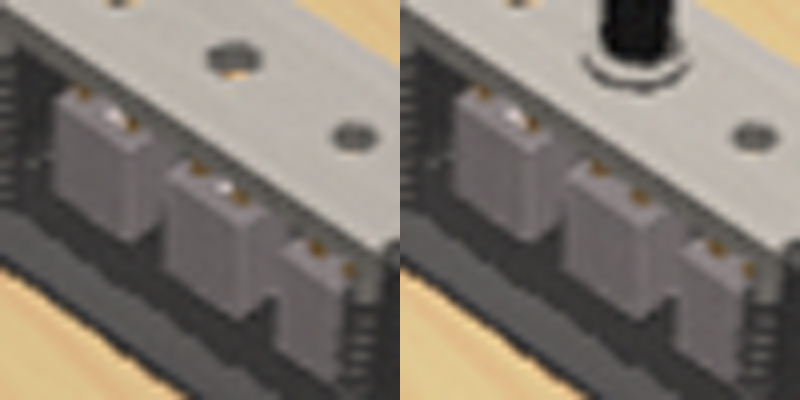

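```bash
python3 -c "
from plant import state,robot
s=state();print(s['t'],s['contact_force']);print(robot.job_done())"
```

```text
12.0833 [ 1.04430487 -0.14965497  0.44934451]
the job is handed in; nothing more can be done
None
```

The stand's pin is the 15 mm one. I pushed it through the middle hole until its collar sat on the plate, let go, and handed the job in at about 12 s.

**Size:**
- In the picture the shank measured about 14.8 mm.
- At 8 mm deep in the middle hole (16 mm bore), sideways play was about 2 mm including arm give. A 12 mm shank would have had 4 mm.
- I did not feel at the small hole, or at the large one. The size rests on the picture and this play.

**Forces:**
- My first touch missed the hole by about 1.5 mm and read about 11 N on the plate, roughly 1.3 mm of travel. I lifted, corrected and entered freely.
- Pushing through took about 5 N, matching the drag of two tell-tales.
- Seating the collar read about 12 N. No reading came near 27 N.

**Last checks:**
- The handle's top is at 0.155 m, the expected height with the collar seated.
- The top camera puts the pin at (0.590, 0.040), within 1 mm of the hole centre I measured. The side camera reads about 5 mm lower in y, an offset of about 4 mm that it also showed at the stand.
- The rack looks unchanged, and the gripper is clear of everything.

**Open point:** I could not see the middle tell-tales go down. Brass spots on their block look the same before and after, and I take them for fixed parts. That both are down follows from the force and the seated collar.

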